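# Set the neutral-density filter wheel to its third step

## Robot

A 6-joint arm with a two-finger parallel gripper is mounted at the origin on the work surface. World frame = base frame: x ahead of the robot, y to its left, z up, the work surface at z = 0. Lengths are in m, angles in rad, forces in N, time in s.
With the tool pointing down it reaches from about 0.35 to 0.925 m from the base axis. Payload 6.4 kg.
Tool frame: the origin (TCP) lies midway between the tips of the shut fingers; the grasp point (between the pads) lies 19 mm behind it; z points along the fingers, x is the direction in which the jaws open and shut, and the axes are right-handed (so a half turn about z gives the same grasp; the last joint's range is limited). The gripper opens to 85 mm and grips with 20 to 120 N. Pads are 22 mm wide; open, the fingers measure 114 mm over their backs; the gripper's body (76 mm by 85 mm) begins 54 mm behind the grasp point. The pads swing forward as they close: fully open they stand 13 mm farther back than shut.
Start: joints at [1.119, 0.245, 1.558, -0, 1.339, -0.174], TCP at [0.178, 0.625, 0.231] pointing down, gripper open.
Joint ranges: [-3.13, 3.13], [-1.02, 2.26], [0.13, 2.54], [-0.95, 4.09], [0.21, 2.88], [-2.74, 2.74]. Speed limits (rad/s): [2.57, 2.57, 3.14, 3.14, 3.14, 3.14].

## Interface

Orientations are given as a rotation vector (axis times angle).
In Python, from cell import manip, cams gives the robot as it stands. The module is installed in compiled form; this text tells all that it offers.
- The arm moves only by the tool step_arm, never from a script. Its argument "moves" is one flat list of numbers, 5 for each row, row after row: the closure in counts, from 0 (fully open) to 255 (shut), then the shift along the tool's x, y, z in mm, then the turn about the tool's z in rad. A call has 1 to 10 rows; each row is the pose to reach, as a shift and turn from the pose commanded when the call began, along the tool's axes at that moment; what a row does not reach only later rows make up. A row lasts 1/12 s, in which the tool goes at most 41.7 mm and 7.16 degrees, less where a joint would pass 70% of its speed; a pose out of reach is approached as far as the arm can. A call with a gripper value outside its range is refused whole. The fingers move at their own pace and stop on an object; "grip_force" is the grip in N (left out, the last holds). Time passes only in rows, so rows that repeat a pose let the fingers close. It gives the time, the measured TCP pose, the force and the opening at its end, in the units of the state.
- manip.sense(): the state, without advancing time (a new reading comes with each control period).
- cams.camera(name): name is "scene" or "side" or "wrist"; returns a dict with "pixels" (384x512x3 uint8, red, green, blue), "intrinsics" (3x3 intrinsics, pixels), "xyz" and "attitude" of the camera in the world. Camera axes: x right, y down, z forward; pixel columns grow to the right and rows downward; lengths in m; the calibration is good to about 2 mm. A picture is of the moment at which its call begins. There is no depth.
- manip.sign_off(): hands the job in, once; it reports no verdict.
The state is a dict: "time": time; "joint_positions": joint angles; "qvel": joint speeds; "joint_torque": joint torques, N m; "tcp_pos": TCP position; "tool_rot": TCP orientation; "contact_force": force on the tool from outside, world axes, zero at the start; "ft_torque": the same for the moment, N m; "width": opening from 0.0 (shut) to 1.0 (fully open).
Only numpy, scipy, OpenCV 4.12 (cv2) and the standard library are available. Lean on these libraries where they do the work, as an engineer would, in place of code of your own. Each camera call takes 0.05 s, during which the arm holds its last target.

## Task

Slide the beam shutter fully closed, and keep it closed while you turn the filter wheel until its third filter clicks in on the beam: three clicks from the open hole, counting the lightest glass as the first. Then slide the shutter fully open again. Leave the loose things around the breadboard where they are.

Things in the scene. Friction and masses are not known exactly. Their poses are not given: they have to be found in the camera images.
- optics_board: Dark breadboard, 400 x 200 x 12.7 mm, fixed on the optical table; it carries the whole beam line. Origin at the centre of its underside, on the table; x along the beam (from the light source past the shutter, then the wheel, to the camera), z up, y to the left looking along the beam. Place and yaw (within 0.3 rad) vary.
- light_source (a point): Centre of the black finned barrel (26 mm radius at its ring mount, 78 mm long along x) nearest the robot, 119 mm above the table. Its front end is 22 mm behind the shutter's middle. Axes as optics_board.
- camera_cube (a point): Centre of the 44 x 42 x 42 mm camera beyond the wheel, 119 mm above the table; its 31 mm lens tube reaches 51 mm from here back towards the wheel, to 69 mm from the wheel's middle. Axes as optics_board.
- wheel_axle (a point): Fixed point on the filter wheel's axle, mid-thickness, 150 mm above the table; axes as optics_board (x is the axle). The wheel is an upright black disc with flat faces, 12 mm thick; its rim has eight lobes (66 mm radius, one outside each hole) and finger notches (59.5 mm radius) between them. It can be pinched across its thickness from above, or pushed at a lobe.
- bracket_top (a point): Middle of the top edge of the black bracket plate behind the wheel (towards the shutter): 14 mm above the axle, 19 to 26 mm from the wheel's mid-plane, 84 mm wide. Above this height nothing stands within 60 mm of the wheel on either side. Axes as optics_board.
- beam_at_wheel (a point): Fixed point where the beam passes through the wheel: 44 mm from the axle, 45 degrees below level on the +y side. The hole lying here is the one in use; a short black tube behind the bracket marks the place.
- third_filter (a point): Centre of the third filter glass, on the wheel; it lies at beam_at_wheel when the wheel is set as asked. The wheel's eight 26 mm holes lie on a circle of 44 mm radius: one open hole, then seven grey filters, each darker than the one before, in thin bright rings.
- open_hole (a point): Centre of the wheel's one open hole (no glass, a white dot on the rim outside it), on the wheel; three clicks from third_filter. The lightest filter is on one side of it and the darkest on the other.
- filter_wheel (a joint): Wheel angle, rad, no stops: 0 = open hole in the beam. Grows as the wheel's top moves to the board's -y (clockwise seen from the robot). Clicks in every 0.785: 0.785 first filter, 1.571 second, 2.356 third; whole turns are the same. Starts from -3.3 to 1.8, may be turned either way. 0.15 N m (2 to 3 N at the rim) leaves a click; let go, it falls into the nearest one within 0.5 s.
- shutter (a joint): Position of the slide shutter, m: 0 fully open (as at the start), 0.045 fully closed against its end stop. It slides towards the board's +y to close. About 2.5 N of friction; it stays where it is left.
- shutter_tab (a point): Centre of the ribbed bright thumb tab on top of the shutter's sliding plate, moving with it. Tab 14 mm along the beam, 26 mm along the sliding direction (board y), 40 mm tall, centre 159 mm above the table. It stands on the plate's upper edge (139 mm above the table; plate 90 mm along y, 6 mm thick; the fixed frame behind it ends 136 mm above the table). Axes as optics_board.
- spare_lens: Bystander: lens 66 mm over its black ring on a post, 168 mm tall, standing loose on the table; origin at the centre of its base's underside.
- cleaning_bottle: Bystander: amber bottle, 48 mm in diameter, 105 mm tall; origin at the centre of its underside.
- driver_grip (a point): Bystander: handle of an orange screwdriver, 170 mm long, lying on the table; point in the middle of the handle.
- cap_tray: Bystander: blue open tray, 90 x 130 x 30 mm; origin at the centre of its underside.

How it is judged:
By the outcome, as a careful person would: the job done as asked, in the order asked, and still so for the second after the job is handed in, with the robot touching nothing.
It also fails if it takes over 64 s, if anything falls off the work surface, if the arm or the gripper's body presses on something with over 40 N, if the wrist force passes 120 N, or if a joint passes its speed limit or range.

## Working session

There is one attempt and no reset: what is moved stays moved. The work goes in short steps, Python scripts to look and compute and a tool call to move; the robot and the scene stay as the last step left them, time stands still between calls to the robot, and variables do not carry over. Pictures are saved under pics/ and viewed, and the job is handed in when it is done.

Besides the shell and the picture viewer there is one more tool, called after "Call:" as name(argument=value, ...) on one line, values as JSON. step_arm: Moves the arm, as the interface text tells. Its arguments: {"type":"object","properties":{"moves":{"type":"array","items":{"type":"number"}},"grip_force":{"type":"number"}},"required":["moves"]}

```bash
mkdir -p pics; python3 - <<'E'
from cell import manip, cams
import cv2, numpy as np
for n in ["scene","side","wrist"]:
    c=cams.camera(n); cv2.imwrite(f"pics/{n}0.png",c["pixels"][:,:,::-1])
    np.savez(f"{n}0.npz",**{k:np.array(c[k]) for k in c})
    print(n,np.round(c["intrinsics"],1).tolist(),np.round(c["xyz"],3),np.round(c["attitude"],3))
print(manip.sense())
E
```

```text
scene [[393.7, 0.0, 251.2], [0.0, 393.7, 194.9], [0.0, 0.0, 1.0]] [1.239 0.237 0.567] [-1.383 -1.891  1.049]
side [[357.9, 0.0, 249.3], [0.0, 357.9, 198.6], [0.0, 0.0, 1.0]] [0.482 0.589 0.825] [-0.251  2.913 -1.031]
wrist [[265.6, 0.0, 259.2], [0.0, 265.6, 195.8], [0.0, 0.0, 1.0]] [0.099 0.648 0.373] [2.289 1.728 0.284]
{'time': 0.15, 'joint_positions': array([ 1.11888991e+00,  2.45627527e-01,  1.55873749e+00, -7.67528474e-06,
        1.33871793e+00, -1.74089044e-01]), 'qvel': array([-0.00126561, -0.002872  , -0.00321925, -0.00167786,  0.00032935,
       -0.0012643 ]), 'joint_torque': array([-1.16146146e-05, -4.29985106e+01, -3.26552796e+01, -1.03396158e-04,
        3.52252799e-03, -1.37573537e-05]), 'tcp_pos': array([0.17806527, 0.62468546, 0.2304483 ]), 'tool_rot': array([ 2.50708116e+00,  1.89204705e+00, -2.07878211e-03]), 'contact_force': array([ 0.05894851, -0.6044592 ,  0.60634119]), 'ft_torque': array([-0.00717602,  0.04937117, -0.02675249]), 'width': 1.002887321674749}
```

View pics/scene0.png

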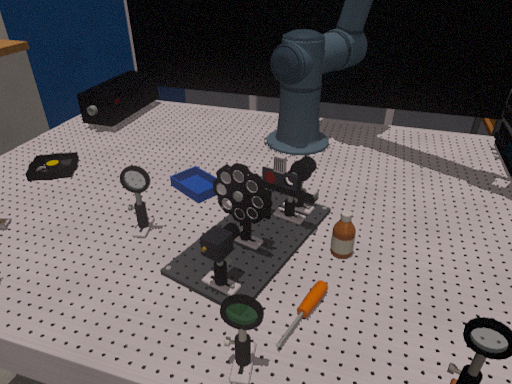

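View pics/side0.png

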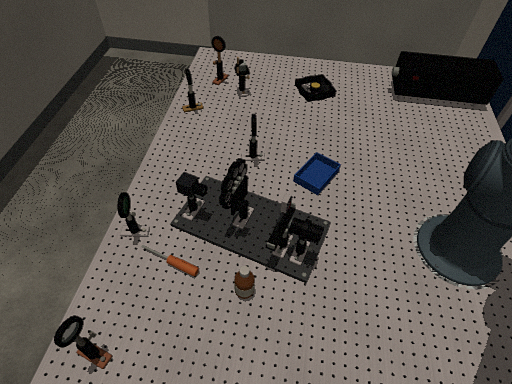

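View pics/wrist0.png

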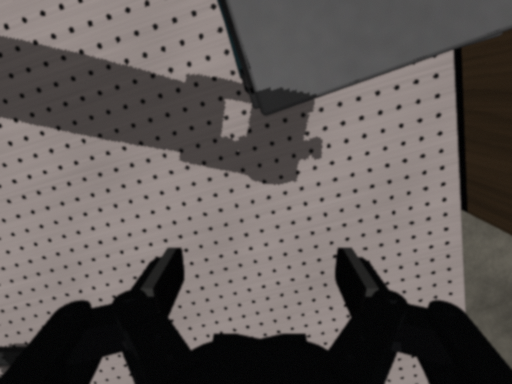

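The scene view shows the board (about 170–330, 185–300), with the wheel at (242,193), the tab at (281,166) and the camera cube at (217,243). The side view shows the board at (172–328, 178–272). The wrist sees only empty table. I'll enlarge the key areas next.

```bash
python3 - <<'E'
import cv2
a=cv2.imread("pics/scene0.png")[135:315,150:350]; cv2.imwrite("pics/scene0z.png",cv2.resize(a,None,fx=3.3,fy=3.3,interpolation=cv2.INTER_CUBIC))
a=cv2.imread("pics/side0.png")[145:285,160:340]; cv2.imwrite("pics/side0z.png",cv2.resize(a,None,fx=4,fy=4,interpolation=cv2.INTER_CUBIC))
E
```

```text
(no output)
```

View pics/scene0z.png

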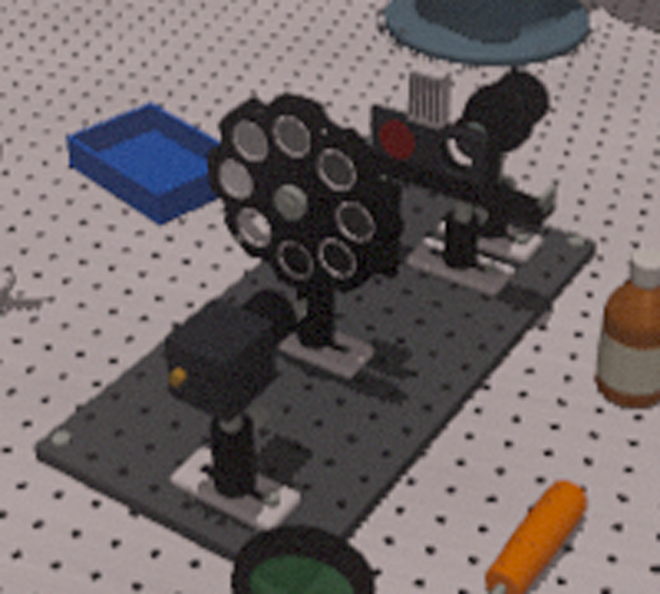

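View pics/side0z.png

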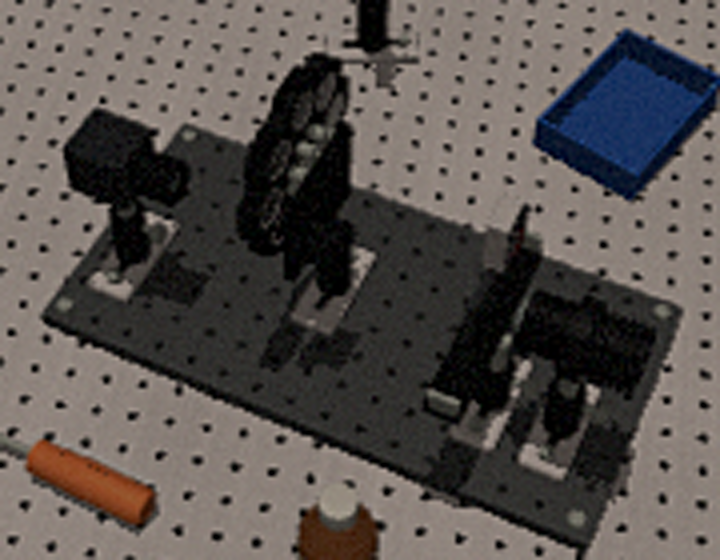

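```bash
cat > h.py <<'E'
import numpy as np, cv2
from scipy.spatial.transform import Rotation as R
def load(n): 
    d=np.load(n+".npz"); return d
def ray(d,u,v):
    r=R.from_rotvec(d["attitude"]).as_matrix()@np.linalg.inv(d["intrinsics"])@np.array([u,v,1.]); return d["xyz"],r/np.linalg.norm(r)
def onz(d,u,v,z):
    o,r=ray(d,u,v); return o+r*(z-o[2])/r[2]
def tri(a,b):
    (o1,r1),(o2,r2)=a,b
    A=np.stack([r1,-r2],1); s=np.linalg.lstsq(A,o2-o1,rcond=None)[0]
    p,q=o1+s[0]*r1,o2+s[1]*r2; return (p+q)/2,np.linalg.norm(p-q)
def proj(d,p):
    q=R.from_rotvec(d["attitude"]).as_matrix().T@(np.asarray(p)-d["xyz"]); k=d["intrinsics"]@q; return k[:2]/k[2]
E
python3 - <<'E'
from h import *
s=load("side0"); c=load("scene0")
zs=lambda x,y:(160+(x+.5)/4-.5,145+(y+.5)/4-.5)
zc=lambda x,y:(150+(x+.5)/3.3-.5,135+(y+.5)/3.3-.5)
P=np.array([onz(s,*zs(*p),.0155) for p in [(190,135),(65,304),(577,519),(662,312)]])
print("screws",P.round(4).tolist(), "ctr",P.mean(0).round(4))
print([onz(c,*zc(*p),.0155).round(4).tolist() for p in [(61,438),(575,241)]])
v=(P[3]+P[2]-P[0]-P[1]); v=-v; print("yaw",np.arctan2(v[1],v[0]), np.linalg.norm(P[0]-P[3]),np.linalg.norm(P[1]-P[2]),np.linalg.norm(P[0]-P[1]),np.linalg.norm(P[2]-P[3]))
w=(P[1]+P[2]-P[0]-P[3]); print("yaw w",np.arctan2(-w[0],w[1]))
print("hub z=.15 scene",onz(c,*zc(291,201),.15), "tri",tri(ray(c,*zc(291,201)),ray(s,*zs(310,148))))
print("tab scene z.159",onz(c,*zc(430,97),.159))
print("tab side",onz(s,*zs(522,225),.179),onz(c,*zc(430,73),.179))
print("tray/lens")
a=c["pixels"][130:215,195:290,::-1].astype(float); a=np.clip(a*2.0,0,255).astype(np.uint8)
cv2.imwrite("pics/wheel0.png",cv2.resize(a,None,fx=7,fy=7,interpolation=cv2.INTER_CUBIC))
E
```

```text
screws [[0.7181, -0.1135, 0.0155], [0.7653, 0.0547, 0.0155], [0.4048, 0.1567, 0.0155], [0.3579, -0.0113, 0.0155]] ctr [0.5615 0.0216 0.0155]
[[0.7192, -0.1101, 0.0155], [0.4069, 0.1584, 0.0155]]
yaw -0.27605463923629775 0.3743843232065282 0.3746247343885924 0.1747353667806741 0.17439987915013835
yaw w -0.2729548740584626
hub z=.15 scene [0.61788261 0.00794432 0.15      ] tri (array([ 6.03376006e-01, -2.57529543e-04,  1.43217569e-01]), np.float64(0.00808923856929696))
tab scene z.159 [0.47928853 0.05855512 0.159     ]
tab side [0.46514613 0.06218575 0.179     ] [0.48333653 0.05886951 0.179     ]
tray/lens
```

View pics/wheel0.png

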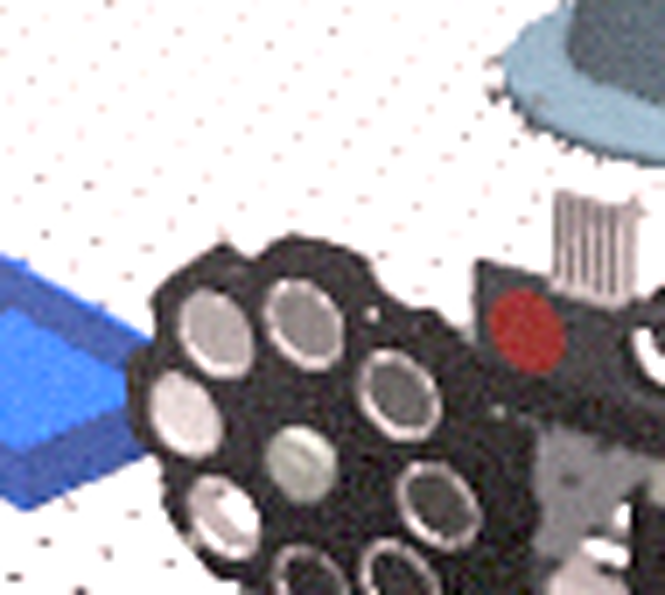

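The wheel close-up shows the brightest (open) hole at (225,515). Going clockwise in this view the glasses get darker: first filter (185,415), second (215,332), third (303,322) at the top, down to the darkest at (310,575). So the third filter is about 135° from the beam, and the short way is three clicks in the negative direction (wheel top towards +y). I'll move over the tab first.

Call:
step_arm(moves=[0,-463,438,0,1.567,0,-463,438,0,1.567,0,-463,438,0,1.567,0,-463,438,0,1.567,0,-463,438,0,1.567,0,-463,438,0,1.567,0,-463,438,0,1.567,0,-463,438,0,1.567,0,-463,438,0,1.567,0,-463,438,0,1.567], grip_force=25)

```text
time: 0.98
tcp_pos: [0.3708, 0.2536, 0.2312]
tool_rot: [-3.141, -0.059, -0.0]
contact_force: [1.2, 0.5, -0.7]
width: 1.001
```

```bash
cat > st.py <<'E'
from cell import manip
from h import *
s=manip.sense(); r=R.from_rotvec(s["tool_rot"]).as_matrix()
print("t",s["time"],"tcp",s["tcp_pos"].round(4),"yaw x",round(float(np.arctan2(r[1,0],r[0,0])),4),"tilt",r[:,2].round(3),"F",s["contact_force"].round(1),"w",round(s["width"],3),"q",s["joint_positions"].round(2))
def go(x,y,z,yaw=-0.2745):
    d=r.T@(np.array([x,y,z])-s["tcp_pos"])*1000
    dy=np.arctan2(r[1,0],r[0,0])-yaw
    print("shift",d.round(1),"turn",round(float(dy),3))
E
python3 - <<'E'
from st import *
go(.472,.059,.231)
E
```

```text
t 0.9833 tcp [0.3708 0.2536 0.2312] yaw x 0.0373 tilt [ 0.  0. -1.] F [ 1.2  0.5 -0.7] w 1.001 q [ 0.35 -0.25  2.05  0.    1.34  0.31]
shift [ 93.8 198.3   0.2] turn 0.312
```

Call:
step_arm(moves=[0,94,198,0,0.312,0,94,198,0,0.312,0,94,198,0,0.312,0,94,198,0,0.312,0,94,198,0,0.312,0,94,198,0,0.312,0,94,198,0,0.312,0,94,198,0,0.312])

```text
time: 1.65
tcp_pos: [0.4727, 0.0616, 0.2309]
tool_rot: [-3.113, 0.423, 0.002]
contact_force: [-1.2, 1.0, 0.2]
width: 1.003
```

```bash
cat > snap.py <<'E'
import sys
from st import *
from cell import cams
def snap(n,tag):
    c=cams.camera(n); cv2.imwrite(f"pics/{n}{tag}.png",c["pixels"][:,:,::-1]); np.savez(f"{n}{tag}.npz",**{k:np.array(c[k]) for k in c}); return load(n+tag)
E
python3 - <<'E'
from snap import *
snap("wrist","1"); snap("scene","1")
a=cv2.imread("pics/scene1.png")[130:300,150:350]; cv2.imwrite("pics/scene1z.png",cv2.resize(a,None,fx=3.5,fy=3.5,interpolation=cv2.INTER_CUBIC))
E
```

```text
t 1.65 tcp [0.4727 0.0616 0.2309] yaw x -0.2703 tilt [-0.001  0.001 -1.   ] F [-1.2  1.   0.2] w 1.003 q [-0.11 -0.17  1.99  0.    1.33  0.16]
```

View pics/wrist1.png

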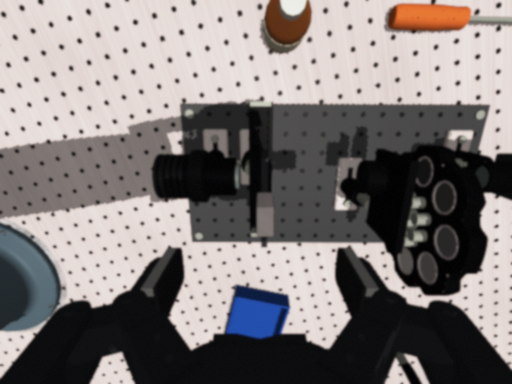

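View pics/scene1z.png

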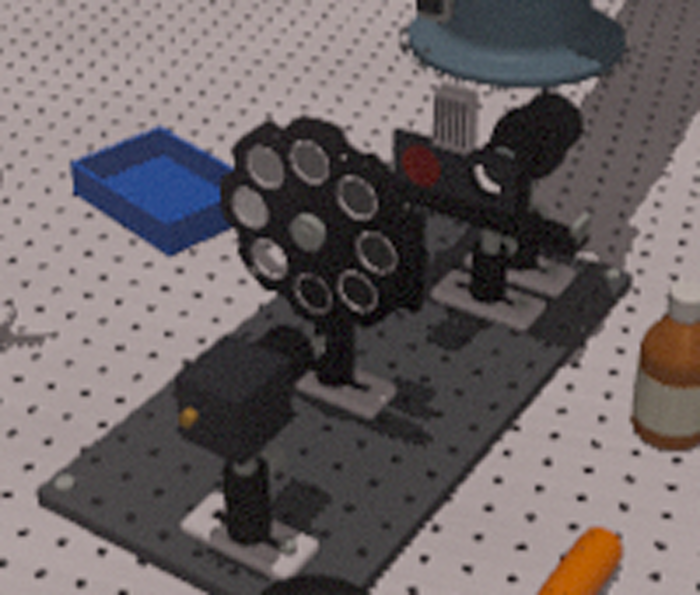

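```bash
python3 - <<'E'
from snap import *
d=load("wrist1")
print(d["xyz"].round(4)); print("tcp px",proj(d,s["tcp_pos"]),proj(d,s["tcp_pos"]+[0,0,.019]))
a=cv2.imread("pics/wrist1.png")
z=cv2.resize(np.clip(a[90:300,150:510].astype(float)*2,0,255).astype(np.uint8),None,fx=2.2,fy=2.2,interpolation=cv2.INTER_CUBIC); cv2.imwrite("pics/wrist1z.png",z)
E
```

```text
t 1.75 tcp [0.4724 0.0628 0.231 ] yaw x -0.2676 tilt [-0.001  0.    -1.   ] F [-1.  -0.7  0.2] w 1.001 q [-0.11 -0.17  1.99  0.    1.33  0.16]
[0.4947 0.1418 0.3736]
tcp px [258.66035715 249.08255303] [258.55583053 266.99584963]
```

View pics/wrist1z.png

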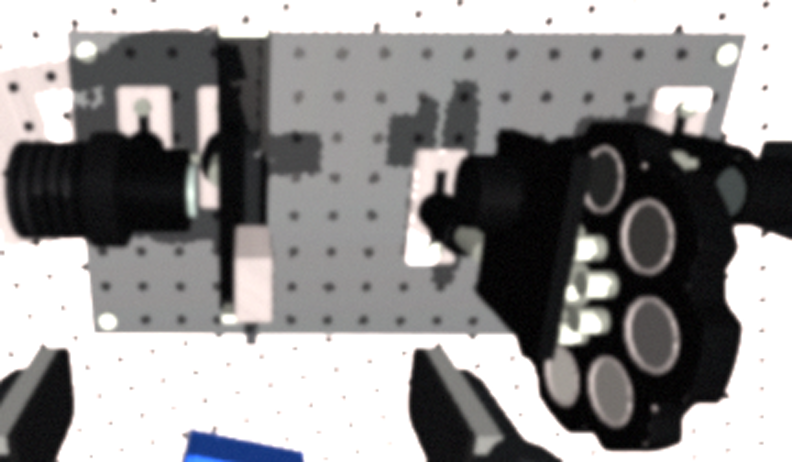

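```bash
python3 - <<'E'
from snap import *
d=load("wrist1"); c=load("scene1"); sd=load("side0")
uz=lambda x,y:(150+(x+.5)/2.2-.5,90+(y+.5)/2.2-.5)
print("tab top",onz(d,*uz(253,289),.179), [onz(d,*uz(*p),.179).round(4).tolist() for p in [(234,257),(272,257),(234,322),(272,322)]])
P=np.array([onz(d,*uz(*p),.0155) for p in [(86,50),(727,54),(108,321)]]);print("screws",P.round(4).tolist(),"ctr",((P[1]+P[2])/2).round(4))
v=P[1]-P[0];print("yaw",np.arctan2(v[1],v[0]))
# triangulate holes scene vs wrist: top hole candidates
cz=lambda x,y:(150+(x+.5)/3.5-.5,130+(y+.5)/3.5-.5)
S={"a":(265,166),"b":(309,162),"c":(357,198),"d":(376,252)}
W={"1":(562,377),"2":(610,390),"3":(652,335),"4":(648,238),"5":(602,180)}
for i in S:
  for j in W:
    p,e=tri(ray(c,*cz(*S[i])),ray(d,*uz(*W[j])))
    if e<.006: print(i,j,p.round(4),round(e,4))
E
```

```text
t 1.75 tcp [0.4724 0.0628 0.231 ] yaw x -0.2676 tilt [-0.001  0.    -1.   ] F [-1.  -0.7  0.2] w 1.001 q [-0.11 -0.17  1.99  0.    1.33  0.16]
tab top [0.47563961 0.0571198  0.179     ] [[0.4724, 0.0709, 0.179], [0.4854, 0.0673, 0.179], [0.4654, 0.0461, 0.179], [0.479, 0.0424, 0.179]]
screws [[0.4051, 0.1591, 0.0155], [0.7662, 0.0568, 0.0155], [0.3582, -0.0106, 0.0155]] ctr [0.5622 0.0231 0.0155]
yaw -0.27612589228989726
a 2 [ 0.5991 -0.0241  0.176 ] 0.0015
b 3 [0.6083 0.0061 0.1889] 0.001
c 4 [0.6168 0.0369 0.1759] 0.0008
d 5 [0.6199 0.0496 0.1444] 0.0022
```

```bash
python3 - <<'E'
from st import *
go(.474,.0584,.155,-.2755)
E
```

```text
t 1.75 tcp [0.4724 0.0628 0.231 ] yaw x -0.2676 tilt [-0.001  0.    -1.   ] F [-1.  -0.7  0.2] w 1.001 q [-0.11 -0.17  1.99  0.    1.33  0.16]
shift [ 2.8  3.9 76. ] turn 0.008
```

Call:
step_arm(moves=[0,2,2,20,0.005,0,2,2,40,0.005,0,2,2,40,0.005,0,2,2,40,0.005])

```text
time: 2.08
tcp_pos: [0.4732, 0.0606, 0.1905]
tool_rot: [-3.113, 0.426, 0.004]
contact_force: [-0.9, 0.4, 0.3]
width: 1.003
```

```bash
python3 - <<'E'
from snap import *
go(.474,.0584,.155,-.2755)
snap("wrist","2")
from cell import manip
x=manip.sense(); print(x["tcp_pos"].round(4),x["qvel"].round(3))
E
```

```text
t 2.0833 tcp [0.4732 0.0606 0.1905] yaw x -0.2719 tilt [-0.003  0.    -1.   ] F [-0.9  0.4  0.3] w 1.003 q [-0.11 -0.13  2.02  0.    1.25  0.16]
shift [ 1.4  1.9 35.5] turn 0.004
[0.4742 0.0603 0.1918] [-0.009 -0.013 -0.028 -0.    -0.007 -0.001]
```

View pics/wrist2.png

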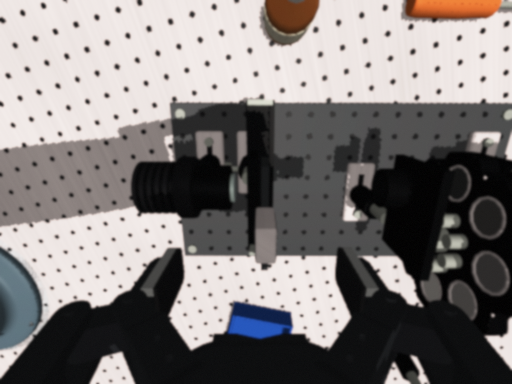

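```bash
python3 - <<'E'
from snap import *
d=load("wrist2")
a=d["pixels"][210:275,235:295,::-1]
cv2.imwrite("pics/wrist2z.png",cv2.resize(np.clip(a.astype(float)*1.8,0,255).astype(np.uint8),None,fx=9,fy=9,interpolation=cv2.INTER_CUBIC))
print(proj(d,[.4742,.0603,.1918]), proj(d,[.4742,.0603,.179]))
E
```

```text
t 2.1333 tcp [0.4742 0.0603 0.1918] yaw x -0.2721 tilt [ 0.  0. -1.] F [ 0.8 -0.2  0.4] w 0.998 q [-0.11 -0.13  2.02  0.    1.25  0.16]
[261.50817572 251.5964565 ] [261.39408055 241.39219148]
```

View pics/wrist2z.png

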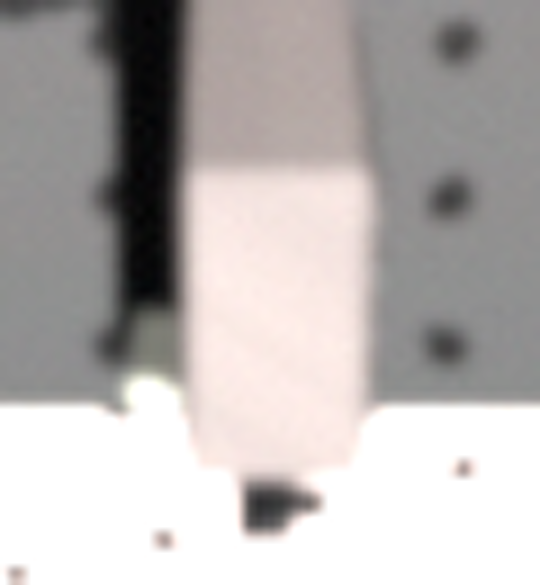

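```bash
python3 - <<'E'
from snap import *
d=load("wrist2")
p=onz(d,266,245,.179); print(p)
go(p[0],p[1],.155,-.2755)
E
```

```text
t 2.1333 tcp [0.4742 0.0603 0.1918] yaw x -0.2721 tilt [ 0.  0. -1.] F [ 0.8 -0.2  0.4] w 0.998 q [-0.11 -0.13  2.02  0.    1.25  0.16]
[0.47639745 0.05695217 0.179     ]
shift [ 3.   2.6 36.8] turn 0.003
```

Call:
step_arm(moves=[0,3,3,18,0.003,0,3,3,36,0.003,0,3,3,36,0.003,120,3,3,36,0.003,200,3,3,36,0.003,255,3,3,36,0.003,255,3,3,36,0.003,255,3,3,36,0.003,255,3,3,36,0.003], grip_force=25)

```text
time: 2.88
tcp_pos: [0.4761, 0.0558, 0.1559]
tool_rot: [-3.111, 0.434, 0.003]
contact_force: [-9.7, 2.5, 21.1]
width: 0.156
```

```bash
python3 - <<'E'
from snap import *
snap("wrist","3"); snap("scene","3")
a=cv2.imread("pics/scene3.png")[120:260,190:350]
b=cv2.imread("pics/wrist3.png")[150:300,170:350]
cv2.imwrite("pics/c3.png",np.hstack([cv2.resize(a,(400,350)),cv2.resize(b,(400,350))]))
E
```

```text
t 2.8833 tcp [0.4761 0.0558 0.1559] yaw x -0.2769 tilt [-0.002  0.    -1.   ] F [-9.7  2.5 21.1] w 0.156 q [-0.12 -0.08  2.05  0.    1.17  0.16]
```

View pics/c3.png

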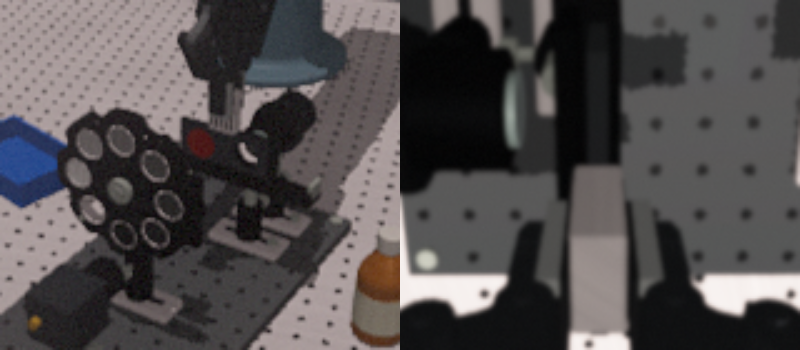

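The tab is held: the width reads 0.156 (about 13 mm), and the views show the fingers either side of the tab. Now I'll drag it towards board +y.

Call:
step_arm(moves=[255,0,-5,0,0,255,0,-10,0,0,255,0,-15,0,0,255,0,-20,0,0,255,0,-25,0,0,255,0,-30,0,0,255,0,-35,0,0,255,0,-40,0,0,255,0,-43,0,0,255,0,-46,0,0])

```text
time: 3.82
tcp_pos: [0.4882, 0.0994, 0.156]
tool_rot: [3.109, -0.431, -0.004]
contact_force: [-10.4, -14.1, 10.4]
width: 0.157
```

```bash
python3 - <<'E'
from snap import *
snap("wrist","4"); snap("scene","4")
a=cv2.imread("pics/scene4.png")[120:260,190:350]
b=cv2.imread("pics/wrist4.png")[150:300,170:350]
cv2.imwrite("pics/c4.png",np.hstack([cv2.resize(a,(400,350)),cv2.resize(b,(400,350))]))
E
```

```text
t 3.8167 tcp [0.4882 0.0994 0.156 ] yaw x -0.2758 tilt [-0.003 -0.002 -1.   ] F [-10.4 -14.1  10.4] w 0.157 q [-0.03 -0.03  2.   -0.    1.17  0.25]
```

View pics/c4.png

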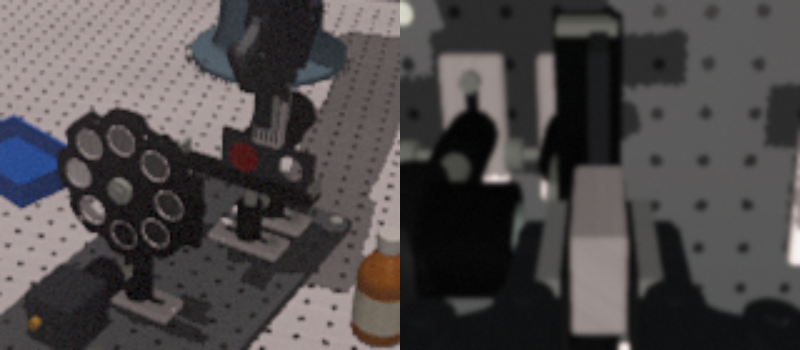

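Call:
step_arm(moves=[255,0,-1,0,0,255,0,-2,0,0,255,0,-3,0,0,255,0,-3,0,0,255,0,-3,0,0])

```text
time: 4.33
tcp_pos: [0.4883, 0.0994, 0.156]
tool_rot: [3.103, -0.43, -0.008]
contact_force: [-11.5, -14.3, 10.8]
width: 0.161
```

The travel is 45 mm and the force holds at 14 N with no further motion, so the shutter is on its end stop. Releasing and lifting.

Call:
step_arm(moves=[120,0,0,0,0,0,0,0,0,0,0,0,0,0,0,0,0,0,0,0,0,0,0,-20,0,0,0,0,-40,0,0,0,0,-80,0,0,0,0,-100,0,0,0,0,-100,0])

```text
time: 5.08
tcp_pos: [0.4929, 0.1029, 0.2613]
tool_rot: [-3.11, 0.433, -0.017]
contact_force: [0.2, -1.1, 1.2]
width: 0.996
```

```bash
python3 - <<'E'
from snap import *
d=snap("wrist","5"); e=snap("scene","5")
print(proj(d,s["tcp_pos"]))
a=cv2.imread("pics/scene5.png")[120:260,190:350]
b=cv2.imread("pics/wrist5.png")
cv2.imwrite("pics/c5.png",np.hstack([cv2.resize(a,(343,300)),cv2.resize(b,(400,300))]))
c=np.array([.608,.0063]); Y=-.2755; ax=np.array([np.cos(Y),np.sin(Y)]); ay=np.array([-ax[1],ax[0]])
for ang in (-45,): 
  p=c+ay*.056*np.sin(np.radians(ang)); print(p); go(p[0],p[1],.256,Y)
E
```

```text
t 5.0833 tcp [0.4929 0.1029 0.2613] yaw x -0.2765 tilt [ 0.011 -0.    -1.   ] F [ 0.2 -1.1  1.2] w 0.996 q [-0.02 -0.14  1.9   0.    1.37  0.26]
[259.80124429 250.49651894]
[ 0.59722824 -0.03180471]
shift [137.1 101.1   6.4] turn -0.001
```

View pics/c5.png

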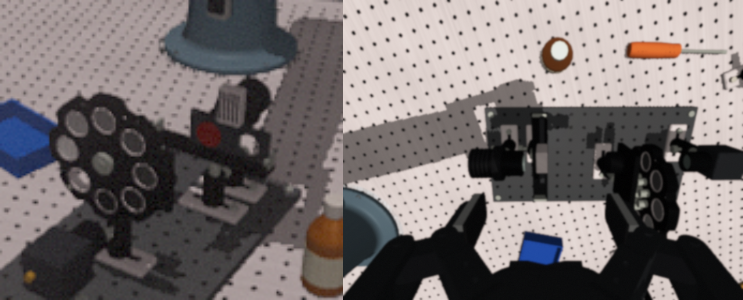

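The shutter is closed: the red disc has moved to the aperture at (208,135) and the tab with it. Next I'll go over the wheel's -y upper lobe.

Call:
step_arm(moves=[0,137,101,0,0,0,137,101,0,0,0,137,101,0,0,0,137,101,0,0,0,137,101,0,0,0,137,101,0,0,0,137,101,0,0,0,137,101,0,0], grip_force=20)

```text
time: 5.85
tcp_pos: [0.593, -0.0308, 0.2541]
tool_rot: [-3.111, 0.432, 0.004]
contact_force: [0.4, 0.3, -0.2]
width: 0.997
```

```bash
python3 - <<'E'
from snap import *
d=snap("wrist","6"); snap("side","6")
x=manip.sense(); print(x["tcp_pos"].round(4), x["contact_force"].round(1))
print(proj(d,x["tcp_pos"]),proj(d,[.608,.0063,.216]))
a=d["pixels"][:,:,::-1]; cv2.imwrite("pics/wrist6.png",cv2.resize(np.clip(a.astype(float)*2.2,0,255).astype(np.uint8),(768,576)))
b=cv2.imread("pics/side6.png")[120:260,160:340]; cv2.imwrite("pics/side6z.png",cv2.resize(b,None,fx=4,fy=4))
E
```

```text
t 5.85 tcp [ 0.593  -0.0308  0.2541] yaw x -0.276 tilt [-0.002  0.001 -1.   ] F [ 0.4  0.3 -0.2] w 0.997 q [-0.24  0.1   1.68  0.    1.36  0.03]
[ 0.5933 -0.0306  0.2549] [-0.2 -0.1  0.5]
[260.18806001 250.98749217] [266.04586389 172.16810483]
```

View pics/wrist6.png

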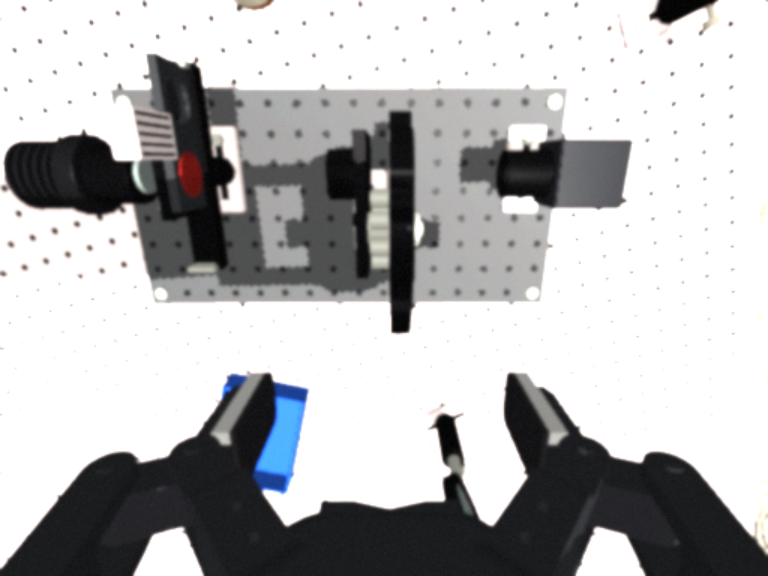

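View pics/side6z.png

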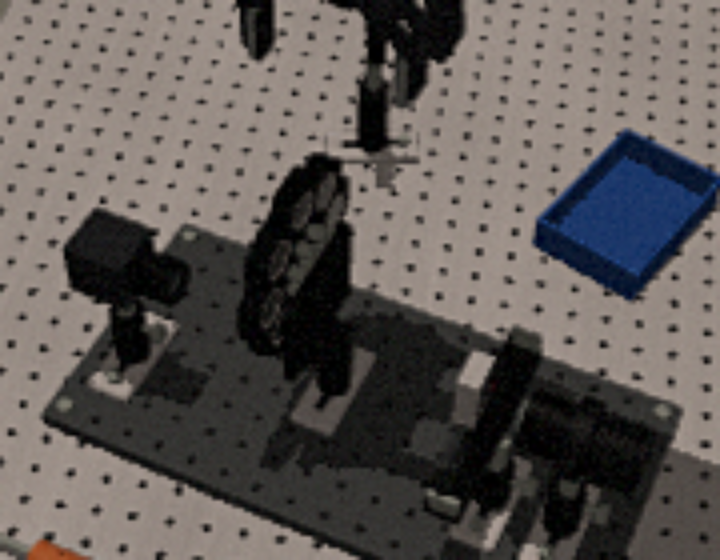

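```bash
python3 - <<'E'
from snap import *
d=load("wrist6"); sd=load("side0"); c=load("scene0")
print("lens base side",onz(sd,253,160,.01),"scene",onz(c,145,229,.01))
print("lens top scene",onz(c,134,180,.135))
print("wrist sees", onz(d,445/1.5,420/1.5,.16))
E
```

```text
t 5.95 tcp [ 0.5933 -0.0306  0.2549] yaw x -0.2754 tilt [-0.001  0.    -1.   ] F [-0.2 -0.1  0.5] w 0.997 q [-0.24  0.1   1.68  0.    1.36  0.03]
lens base side [ 0.59414153 -0.22181418  0.01      ] scene [ 0.61310076 -0.22753482  0.01      ]
lens top scene [ 0.60347586 -0.23974323  0.135     ]
wrist sees [ 0.60592067 -0.12786655  0.16      ]
```

Call:
step_arm(moves=[0,4,-2,20,0,0,4,-2,40,0,0,4,-2,60,0,0,4,-2,68,0,0,4,-2,68,0,150,4,-2,68,0,220,4,-2,68,0,255,4,-2,68,0,255,4,-2,68,0,255,4,-2,68,0], grip_force=20)

```text
time: 6.78
tcp_pos: [0.5989, -0.0312, 0.1883]
tool_rot: [3.111, -0.434, 0.002]
contact_force: [-0.2, 0.9, 0.2]
width: 0.299
```

```bash
cat > both.py <<'E'
from snap import *
tag=sys.argv[1]
d=snap("wrist",tag); e=snap("scene",tag)
a=np.clip(e["pixels"][120:260,185:325,::-1].astype(float)*1.8,0,255).astype(np.uint8)
b=np.clip(d["pixels"][:,:,::-1].astype(float)*1.8,0,255).astype(np.uint8)
cv2.imwrite(f"pics/b{tag}.png",np.hstack([cv2.resize(a,(330,330),interpolation=cv2.INTER_CUBIC),cv2.resize(b,(440,330))]))
E
python3 both.py 7
```

```text
t 6.7833 tcp [ 0.5989 -0.0312  0.1883] yaw x -0.277 tilt [ 0.002 -0.    -1.   ] F [-0.2  0.9  0.2] w 0.299 q [-0.24  0.17  1.73 -0.    1.24  0.04]
```

View pics/b7.png

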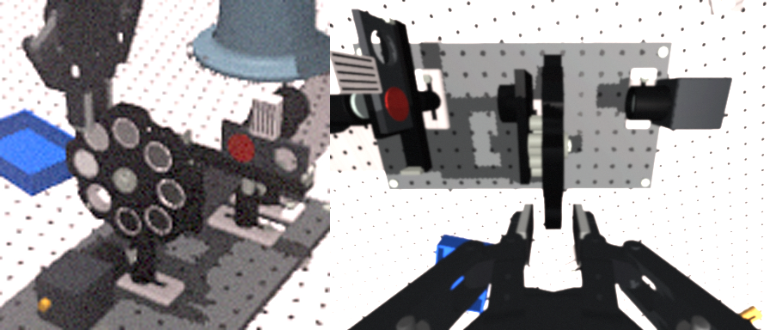

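Call:
step_arm(moves=[255,0,0,0,0,255,0,0,0,0,255,0,0,0,0,255,0,0,0,0], grip_force=20)

```text
time: 7.22
tcp_pos: [0.5989, -0.0313, 0.1878]
tool_rot: [3.111, -0.434, 0.002]
contact_force: [0.7, -0.4, 2.7]
width: 0.131
```

The wheel is gripped (width 0.131). Now the arc to the top.

Call:
step_arm(moves=[255,0,-5,-4,0,255,0,-9,-6,0,255,0,-14,-9,0,255,0,-18,-11,0,255,0,-23,-12,0,255,0,-28,-13,0,255,0,-33,-14,0,255,0,-39,-14,0], grip_force=20)

```text
time: 7.88
tcp_pos: [0.6094, 0.0062, 0.2017]
tool_rot: [3.111, -0.434, 0.001]
contact_force: [1.0, -2.3, 2.1]
width: 0.139
```

```bash
python3 both.py 8
```

```text
t 7.8833 tcp [0.6094 0.0062 0.2017] yaw x -0.2773 tilt [ 0.    -0.001 -1.   ] F [ 1.  -2.3  2.1] w 0.139 q [-0.18  0.18  1.69 -0.    1.27  0.1 ]
```

View pics/b8.png

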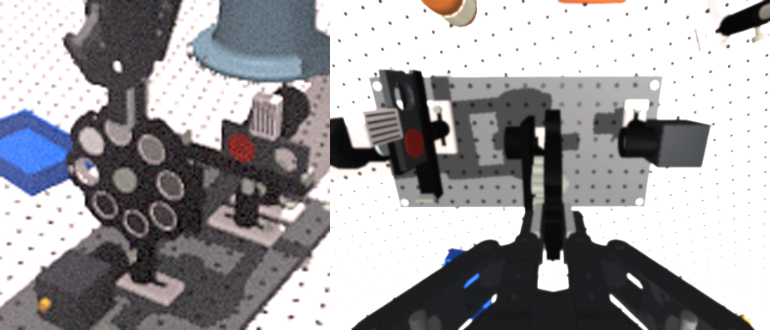

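The wheel has turned with the fingers: the open hole is now at the left (85,172). Continuing the arc down the +y side.

Call:
step_arm(moves=[255,0,-5,0,0,255,0,-10,1,0,255,0,-15,2,0,255,0,-20,4,0,255,0,-25,6,0,255,0,-30,8,0,255,0,-34,11,0,255,0,-38,14,0,255,0,-42,17,0,255,0,-46,21,0], grip_force=20)

```text
time: 8.82
tcp_pos: [0.6224, 0.0522, 0.1818]
tool_rot: [-3.11, 0.433, -0.002]
contact_force: [1.0, 2.1, 7.4]
width: 0.128
```

```bash
python3 both.py 9
```

```text
t 8.8167 tcp [0.6224 0.0522 0.1818] yaw x -0.2767 tilt [ 0.002  0.002 -1.   ] F [1.  2.1 7.4] w 0.128 q [-0.1   0.23  1.67  0.    1.24  0.18]
```

View pics/b9.png

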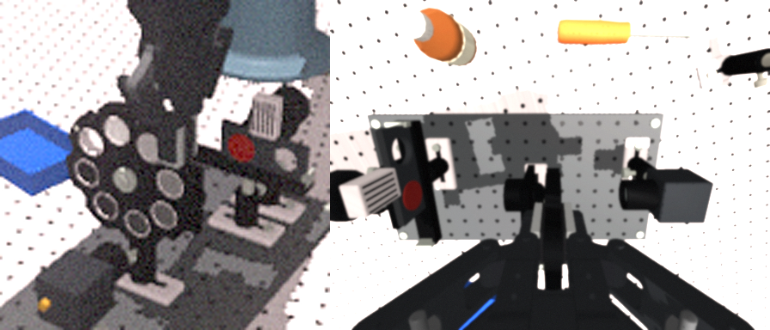

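The open hole is now upper-left (90,140), about 90° from where it began. I'll release, lift and check.

Call:
step_arm(moves=[100,0,0,0,0,0,0,0,0,0,0,0,0,0,0,0,0,0,0,0,0,0,0,-15,0,0,0,0,-35,0,0,0,0,-70,0,0,0,0,-75,0,0,0,0,-75,0])

```text
time: 9.67
tcp_pos: [0.6232, 0.0505, 0.2586]
tool_rot: [-3.111, 0.434, -0.009]
contact_force: [-0.2, -0.1, -0.1]
width: 0.998
```

```bash
python3 both.py 10; python3 - <<'E'
from st import *
go(.608+.272*-.039,.0063+.9623*-.039,.255,-.2755)
E
```

```text
t 9.6667 tcp [0.6232 0.0505 0.2586] yaw x -0.2771 tilt [ 0.006 -0.    -1.   ] F [-0.2 -0.1 -0.1] w 0.998 q [-0.1   0.16  1.6   0.    1.37  0.18]
t 9.7667 tcp [0.6212 0.0507 0.2543] yaw x -0.2772 tilt [-0.001  0.    -1.   ] F [ 0.2  0.8 -0.1] w 1.001 q [-0.1   0.17  1.61  0.    1.37  0.18]
shift [-0.5 85.3 -0.7] turn -0.002
```

View pics/b10.png

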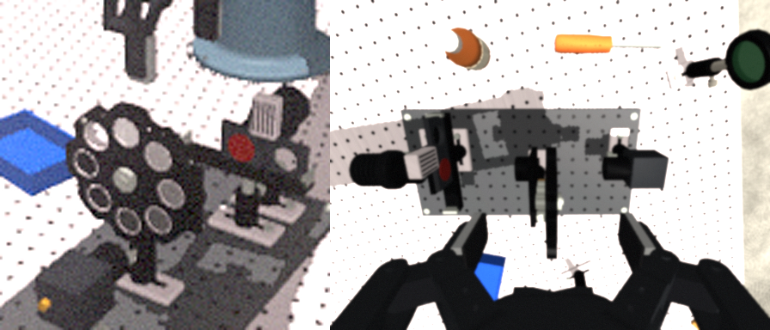

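After settling, the open hole is at (95,135), the first filter at the top (125,132) and the third at the right (170,192). One more click is needed, and the shutter is still closed.

Call:
step_arm(moves=[0,0,85,0,0,0,0,85,0,0,0,0,85,0,0,0,0,85,0,0,0,0,85,40,0,0,0,85,67,0,0,0,85,67,0,180,0,85,67,0,255,0,85,67,0,255,0,85,67,0])

```text
time: 10.6
tcp_pos: [0.5999, -0.0309, 0.1906]
tool_rot: [3.111, -0.433, 0.006]
contact_force: [0.9, -0.1, 0.1]
width: 0.599
```

Call:
step_arm(moves=[255,0,0,0,0,255,0,0,0,0,255,0,0,0,0,255,0,0,0,0,255,0,0,0,0,255,0,0,0,0], grip_force=20)

```text
time: 11.1
tcp_pos: [0.5989, -0.0314, 0.1893]
tool_rot: [3.111, -0.434, 0.002]
contact_force: [-0.8, -0.5, 4.1]
width: 0.13
```

Call:
step_arm(moves=[255,0,-5,-4,0,255,0,-9,-6,0,255,0,-14,-9,0,255,0,-18,-11,0,255,0,-23,-12,0,255,0,-28,-13,0,255,0,-33,-14,0,255,0,-39,-14,0,255,0,-44,-14,0,255,0,-44,-14,0])

```text
time: 11.93
tcp_pos: [0.6111, 0.0123, 0.2026]
tool_rot: [-3.111, 0.432, -0.002]
contact_force: [3.3, -1.5, 2.1]
width: 0.133
```

```bash
python3 both.py 11
```

```text
t 11.9333 tcp [0.6111 0.0123 0.2026] yaw x -0.2761 tilt [ 0.001  0.001 -1.   ] F [ 3.3 -1.5  2.1] w 0.133 q [-0.17  0.18  1.69  0.    1.27  0.11]
```

View pics/b11.png

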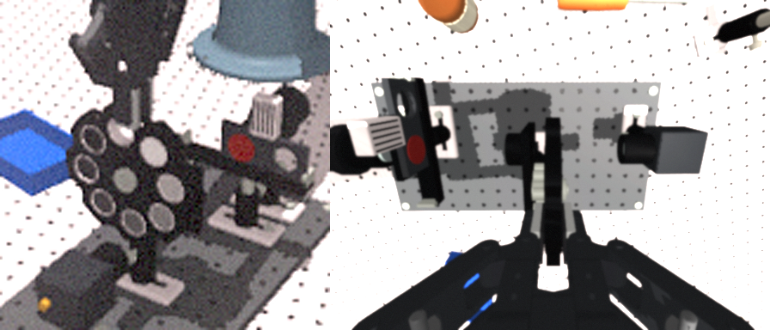

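The open hole is at the top (122,130), so I'll release and lift straight up.

Call:
step_arm(moves=[100,0,0,0,0,0,0,0,0,0,0,0,0,0,0,0,0,0,0,0,0,0,0,-15,0,0,0,0,-35,0,0,0,0,-55,0,0,0,0,-55,0,0,0,0,-55,0])

```text
time: 12.78
tcp_pos: [0.611, 0.0112, 0.2584]
tool_rot: [-3.111, 0.434, -0.004]
contact_force: [-0.9, 0.7, -0.3]
width: 0.997
```

```bash
python3 both.py 12; python3 - <<'E'
from snap import *
e=load("scene12")
a=e["pixels"][150:230,205:285,::-1]; cv2.imwrite("pics/wheel12.png",cv2.resize(np.clip(a.astype(float)*2,0,255).astype(np.uint8),None,fx=7,fy=7,interpolation=cv2.INTER_CUBIC))
go(.4886,.0994,.235,-.2755)
E
```

```text
t 12.7833 tcp [0.611  0.0112 0.2584] yaw x -0.2772 tilt [ 0.002 -0.    -1.   ] F [-0.9  0.7 -0.3] w 0.997 q [-0.17  0.13  1.64  0.    1.37  0.11]
t 12.8833 tcp [0.6098 0.0113 0.2559] yaw x -0.2771 tilt [-0.002  0.    -1.   ] F [-0.6 -0.5 -1. ] w 1.003 q [-0.17  0.13  1.64  0.    1.37  0.11]
shift [-140.6  -51.6   21.2] turn -0.002
```

View pics/b12.png

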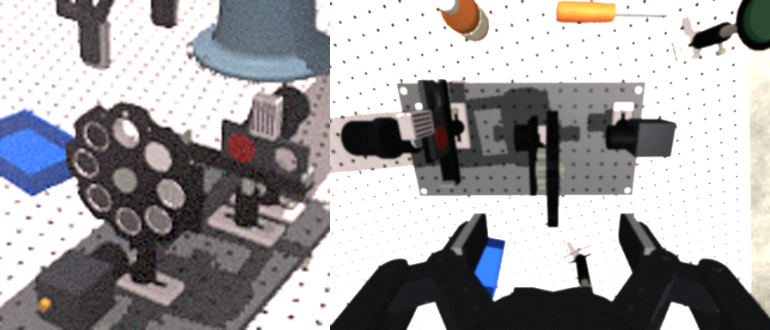

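View pics/wheel12.png

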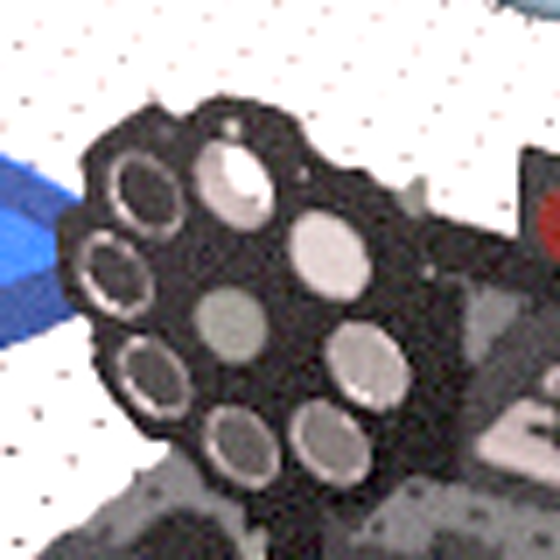

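The wheel is set: the open hole is at the top (235,185) with its white dot at (233,127), then first (330,255), second (370,365), and third at the beam position, lower right (333,443). Back to the shutter tab.

Call:
step_arm(moves=[0,-141,-51,0,0,0,-141,-51,0,0,0,-141,-51,0,0,0,-141,-51,0,0,0,-141,-51,0,0,0,-141,-51,30,0,0,-141,-51,40,0,0,-141,-51,40,0,0,-141,-51,40,0], grip_force=25)

```text
time: 13.63
tcp_pos: [0.4883, 0.0985, 0.216]
tool_rot: [3.111, -0.435, -0.005]
contact_force: [0.1, -0.1, 2.6]
width: 1.0
```

```bash
python3 both.py 13; python3 - <<'E'
from st import *
go(.4886,.0994,.156,-.2755)
E
```

```text
t 13.6333 tcp [0.4883 0.0985 0.216 ] yaw x -0.2776 tilt [-0.003  0.    -1.   ] F [ 0.1 -0.1  2.6] w 1.0 q [-0.03 -0.1   1.95 -0.    1.29  0.25]
t 13.7333 tcp [0.4895 0.0985 0.2179] yaw x -0.2776 tilt [ 0.001  0.    -1.   ] F [ 0.5 -0.6  0.4] w 0.997 q [-0.03 -0.1   1.95  0.    1.29  0.25]
shift [-1.1 -0.6 61.9] turn -0.002
```

View pics/b13.png

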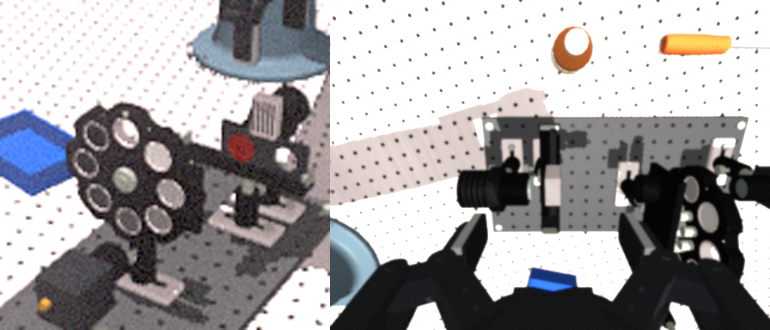

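Call:
step_arm(moves=[0,-1,0,30,0,0,-1,0,62,0,0,-1,0,62,0,180,-1,0,62,0,255,-1,0,62,0,255,-1,0,62,0,255,-1,0,62,0,255,-1,0,62,0,255,-1,0,62,0,255,-1,0,62,0], grip_force=25)

```text
time: 14.57
tcp_pos: [0.4881, 0.0992, 0.1565]
tool_rot: [-3.111, 0.433, -0.001]
contact_force: [-3.5, 0.5, 7.0]
width: 0.162
```

Call:
step_arm(moves=[255,0,5,0,0,255,0,10,0,0,255,0,15,0,0,255,0,20,0,0,255,0,25,0,0,255,0,30,0,0,255,0,35,0,0,255,0,40,0,0,255,0,44,0,0,255,0,47,0,0])

```text
time: 15.4
tcp_pos: [0.4759, 0.0555, 0.1565]
tool_rot: [-3.105, 0.435, -0.004]
contact_force: [2.8, 18.8, 2.4]
width: 0.16
```

Call:
step_arm(moves=[255,0,1,0,0,255,0,2,0,0,255,0,2,0,0,255,0,2,0,0])

```text
time: 15.73
tcp_pos: [0.4758, 0.0555, 0.1565]
tool_rot: [-3.102, 0.433, -0.006]
contact_force: [3.8, 17.8, 2.7]
width: 0.164
```

```bash
python3 both.py 14
```

```text
t 15.7333 tcp [0.4758 0.0555 0.1565] yaw x -0.2775 tilt [ 0.005  0.009 -1.   ] F [ 3.8 17.8  2.7] w 0.164 q [-0.13 -0.08  2.05  0.01  1.17  0.15]
```

View pics/b14.png

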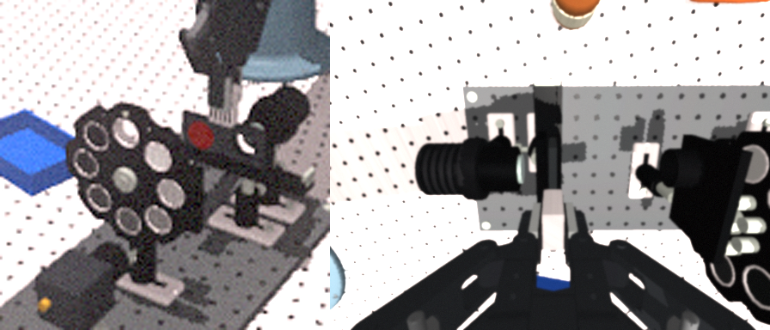

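The shutter is back on its open stop: the hand returned to (0.4758, 0.0555) and the force is 18 N with no motion. Releasing and lifting clear.

Call:
step_arm(moves=[100,0,0,0,0,0,0,0,0,0,0,0,0,0,0,0,0,0,0,0,0,0,0,-20,0,0,0,0,-40,0,0,0,0,-80,0,0,0,0,-110,0,0,0,0,-110,0,0,0,0,-110,0])

```text
time: 16.67
tcp_pos: [0.4755, 0.0516, 0.2674]
tool_rot: [3.111, -0.434, 0.007]
contact_force: [-0.5, 0.1, -0.5]
width: 1.002
```

```bash
python3 both.py 15; python3 - <<'E'
from snap import *
d=load("wrist15")
a=np.clip(load("side0")["pixels"].astype(float),0,255)
e=snap("side","15"); cv2.imwrite("pics/side15c.png",e["pixels"][:,:,::-1])
c0=load("scene1")["pixels"]; c1=load("scene15")["pixels"]
f=lambda c:cv2.resize(np.clip(c[120:260,185:325,::-1].astype(float)*1.8,0,255).astype(np.uint8),(390,390),interpolation=cv2.INTER_CUBIC)
cv2.imwrite("pics/cmp15.png",np.hstack([f(c0),f(c1)]))
E
```

```text
t 16.6667 tcp [0.4755 0.0516 0.2674] yaw x -0.2774 tilt [ 0.005 -0.001 -1.   ] F [-0.5  0.1 -0.5] w 1.002 q [-0.13 -0.2   1.95 -0.    1.39  0.15]
t 16.7667 tcp [0.4738 0.0518 0.2641] yaw x -0.2774 tilt [-0.002  0.    -1.   ] F [ 0.8 -0.9 -0.6] w 1.002 q [-0.13 -0.2   1.95 -0.    1.39  0.15]
```

View pics/cmp15.png

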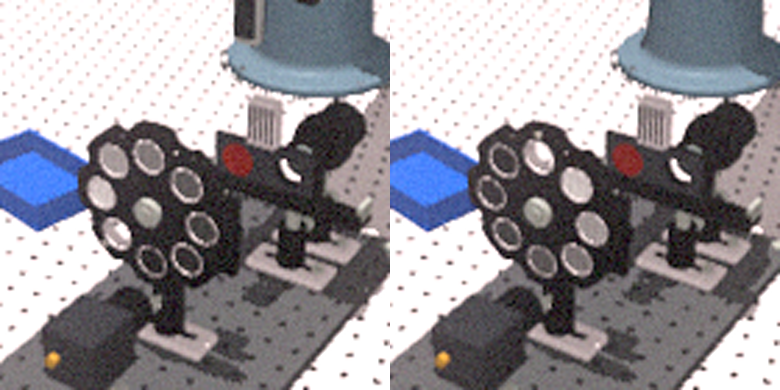

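View pics/side15c.png

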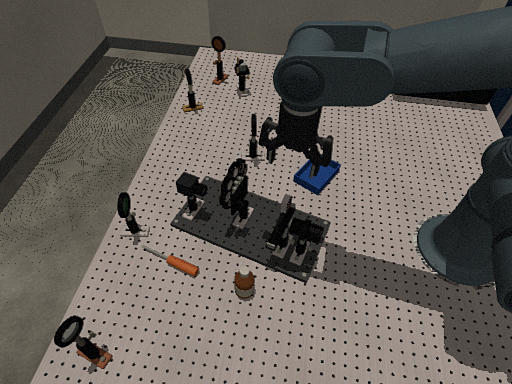

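The comparison shows the tab (265,120) and red disc (237,160) at the same pixels as at the start, with the open hole at the wheel's top. The side view shows the bottle, driver, tray and lens where they were, and the hand clear of everything.

```bash
python3 -c "
from cell import manip
print(manip.sign_off())"
```

```text
the job is handed in; nothing more can be done
None
```

The job is done and handed in at 16.8 s of the 64 s allowed. The shutter was closed, the wheel was turned three clicks to the third filter, and the shutter was opened again.

- **Shutter closing:** I pinched the tab and dragged it 45 mm towards +y. It stopped moving at a steady 14 N, so I took that as the end stop. Every picture taken during the wheel work showed it still closed.
- **Wheel:** I pinched the rim from above and turned it two clicks, released and checked it, then turned it one more, all with the top moving towards +y. In the last pictures the open hole and its white dot are at the top, and the third filter is at the beam position, lower right seen from the camera end.
- **Shutter opening:** I dragged the tab back until it held at about 18 N without moving. The tab and red disc are at the same pixels as in the early picture.
- **Surroundings:** The hand was clear of everything at the end, and the side view showed the loose things where they were.
- **Disagreements:**
  - The camera views disagreed by 2 to 4 mm on where the tab is, and put the axle about 5 mm lower than stated. Neither affected the grasps.
  - I checked the wheel position by eye from the pictures, not as a measured angle.

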